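# Square a profile bar against the rail of a bench jig and shut its keeper

## Task

On the flat bed of the bench jig an aluminium profile bar lies askew. Slide the bar back over the bed, without lifting it off, until its whole long side lies flush and parallel against the jig's fixed rail; then swing the hinged keeper strip at the jig's front fully up, so that it stands upright and shuts the bar in. Leave the petri dish, the roll of tape and the screwdriver beside the jig where they are.

Things in the scene. Friction and masses are not known exactly. Their poses are not given: they have to be found in the camera images.
- jig: Fixed bench jig: dark steel bed 190 (x, from -105 to +85) x 270 (y, +-135) x 12 mm, turned up to 0.42 rad. Origin: on the worktop, under the bed. Its x points from the front (keeper, robot side) to the rail, y along the rail, z up. Two cheeks, 12 x 8 mm, 29 mm high above the bed, flank the keeper at x -99, y +-129 mm.
- bar: Loose aluminium profile bar, 30 (its x) x 180 (its y) x 20 mm high, dark groove along its top, 0.2 to 0.35 kg, flat on the bed, up to 0.32 rad askew, 8 mm or more off the rail. Origin: centre of its underside; its +x side faces the rail. Flush, its origin is at x +43 mm in the jig's frame.
- bar_left (a point): Point on the bar at its +y end, on the long side that must meet the rail, half-way up the bar (in the bar's frame x +15, y +90, z +10 mm).
- bar_right (a point): The same at the bar's -y end (x +15, y -90, z +10 mm).
- keeper (a joint): Keeper angle, rad: 0 = upright at its stop (shut), up to 0.65 = leaning out towards the robot; starts at 0.4 to 0.62. An aluminium strip 244 mm long along the jig's y, 4 to 7 mm thick, reaching 47 mm from its hinge. It stays where it is left; about 3 N at its upper edge moves it: pushing its outer side towards the rail swings it up.
- keeper_hinge (a point): Middle of the keeper's hinge axis, at x -99, y 0, z +17 mm in the jig's frame; the axis is parallel to the jig's y.
- keeper_edge (a point): Middle of the keeper's upper edge, 47 mm from the hinge axis; moves with it. Here a solid tab, 50 mm wide along y, 4 mm thick, stands out 12 mm to the keeper's front.
- dish: White petri dish, 62 mm across, 15 mm high, standing on the worktop 185 to 200 mm to the right (-y) of the jig's middle; origin: centre of its underside. To be left alone.
- tape: Roll of tape, 66 mm across, 19 mm high, lying on the worktop beside the jig's back right corner; origin: centre of its underside. To be left alone.
- driver: Small screwdriver, 121 mm long, 12 mm thick, lying on the worktop behind the jig, roughly along the rail; origin: centre of its underside. To be left alone.
- rail_face (a point): Middle of the front face of the steel rail, 11 mm above the bed, at x +58 mm in the jig's frame: the face the bar must meet; it looks to the jig's -x. The rail is 260 mm long along y, 16 mm wide, 22 mm high above the bed.
There are look-alikes about, which are no part of the job. There is more than one size of the bar; the job needs the larger.

How it is judged:
By the outcome, as a careful person would: the job done as asked, in the order asked, and still so for the second after the job is handed in, with the robot touching nothing.
It also fails if it takes over 48 s, if anything falls off the work surface, if the arm or the gripper's body presses on something with over 40 N, if the wrist force passes 120 N, or if a joint passes its speed limit or range.

## Robot

A 6-joint arm with a two-finger parallel gripper is mounted at the origin on a cart in front of the work surface, level with it; the furniture and walls round the work are solid. World frame = base frame: x ahead of the robot, y to its left, z up, the work surface at z = 0. Lengths are in mm, angles in degrees, forces in N, time in s.
With the tool pointing down it reaches from about 350 to 850 mm from the base axis. Payload 8.1 kg.
Tool frame: the origin (TCP) lies on the centre line of the jaws, within the pads' length; the fingertips stand 19 mm ahead of it and the grasp point (between the pads) is the TCP; z points along the fingers, y is the line along which they close (so a half turn about z gives the same grasp; the last joint's range is limited). The gripper opens to 85 mm and grips with 20 to 120 N. Pads are 22 mm wide; open, the fingers measure 114 mm over their backs; the gripper's body (76 mm by 85 mm) begins 54 mm behind the grasp point. The pads swing forward as they close: fully open they stand 13 mm farther back than shut.
Start: joints at [-71.413, 7.471, 85.268, -0, 87.261, -4.893], TCP at [239.075, -550.317, 250.292] pointing down, gripper open.
Joint ranges: [-169.43, 169.43], [-51.17, 129.36], [1.28, 143.12], [-76.62, 256.62], [0, 156.53], [-152.29, 152.29]. Speed limits (degrees/s): [136.94, 136.94, 159.86, 180, 180, 180].

## Interface

Orientations are given as [roll, pitch, yaw] about the fixed x, y, z axes, in that order (R = Rz(yaw) Ry(pitch) Rx(roll)).
In Python, from bench import r gives the robot as it stands. The module is installed in compiled form; this text tells all that it offers.
- The arm moves only by the tool servo_tool, never from a script. Its arguments are lists of equal length, an entry for each row: "fingers": the finger opening in m, from 0 to 0.0854; "linear": the shift along the tool's x, y, z in m, a list of three; "rotation": the turn, a rotation vector about the tool's x, y, z in degrees, a list of three. A call has 1 to 10 rows; each row is the pose to reach, as a shift and turn from the pose commanded when the call began, along the tool's axes at that moment; what a row does not reach only later rows make up. A row lasts 1/10 s, in which the tool goes at most 50 mm and 8.59 degrees, less where a joint would pass 70% of its speed; a pose out of reach is approached as far as the arm can. A call with a gripper value outside its range is refused whole. The fingers move at their own pace and stop on an object; "force" is the grip in N (left out, the last holds). Time passes only in rows, so rows that repeat a pose let the fingers close. It gives the time, the measured TCP pose, the force, the opening and the grip force at its end, in the units of the state.
- r.sense(): the state, without advancing time (a new reading comes with each control period).
- r.snapshot(name): name is "scene" or "side" or "wrist"; returns a dict with "frame" (480x640x3 uint8, red, green, blue), "fx", "fy", "cx", "cy" (pixels), "k1" (the pictures are not rectified: a ray, as slopes to the right and down, at radius r is drawn at 1 + k1 r^2 times it, then the intrinsics apply), "camera_from_world" (4x4, takes a point from world to camera coordinates). Camera axes: x right, y up, looking along -z (the intrinsics and any distortion apply to the point x, -y, -z); pixel columns grow to the right and rows downward; lengths in mm; the calibration is good to about 2 mm. A picture is of the moment at which its call begins. There is no depth.
- r.hand_in(): hands the job in; it is judged then, once.
The state is a dict: "time": time; "joint_pos": joint angles; "qd": joint speeds; "joint_efforts": joint torques, N m; "tool_pos": TCP position; "tcp_rot": TCP orientation; "ft_force": force on the tool from outside, world axes, zero at the start; "wrist_torque": the same for the moment, N m; "finger_gap": finger opening in mm; "grip_force": force on a finger pad.
Only numpy, scipy, OpenCV 4.12 (cv2) and the standard library are available. Lean on these libraries where they do the work, as an engineer would, in place of code of your own. Each camera call takes 0.05 s, during which the arm holds its last target. There are 200 camera calls.

## Working session

There is one attempt and no reset: what is moved stays moved. The work goes in short steps, Python scripts to look and compute and a tool call to move; the robot and the scene stay as the last step left them, time stands still between calls to the robot, and variables do not carry over. Pictures are saved under pics/ and viewed, at most 10 in all, crops included, and the job is handed in when it is done.

Besides the shell and the picture viewer there is one more tool, called after ">>>" in YAML: its name, and indented under it one key for each argument. servo_tool: Moves the arm, as the interface text tells. Its arguments: {"type":"object","properties":{"fingers":{"type":"array","items":{"type":"number"}},"linear":{"type":"array","items":{"type":"array","items":{"type":"number"}}},"rotation":{"type":"array","items":{"type":"array","items":{"type":"number"}}},"force":{"type":"number"}},"required":["fingers","linear","rotation"]}

```bash
mkdir -p pics
cat > h.py <<'E'
import numpy as np, cv2, pickle
from bench import r
def snap(n,f):
    s=r.snapshot(n); cv2.imwrite(f'pics/{f}.png',s['frame'][:,:,::-1]); pickle.dump(s,open(f'{f}.pkl','wb')); return s
def load(f): return pickle.load(open(f'{f}.pkl','rb'))
def ray(s,u,v):
    K=np.array([[s['fx'],0,s['cx']],[0,s['fy'],s['cy']],[0,0,1.]])
    p=cv2.undistortPoints(np.array([[[u,v]]],float),K,np.array([s['k1'],0,0,0,0.]))[0,0]
    T=np.array(s['camera_from_world']);R=T[:3,:3];o=-R.T@T[:3,3]
    return o,R.T@np.array([p[0],-p[1],-1])
def at(s,u,v,z):
    o,d=ray(s,u,v); return o+d*(z-o[2])/d[2]
def proj(s,P):
    T=np.array(s['camera_from_world']);c=T[:3,:3]@np.asarray(P,float)+T[:3,3]
    x,y=c[0]/-c[2],-c[1]/-c[2];k=1+s['k1']*(x*x+y*y)
    return np.array([s['fx']*x*k+s['cx'],s['fy']*y*k+s['cy']])
E
python3 - <<'E'
from h import *
for n in ['scene','side','wrist']:
    s=snap(n,n+'0'); print(n,s['fx'],s['k1'],ray(s,320,240))
s=r.sense(); print(s)
E
```

```text
scene 510.259671526267 -0.14607859886771493 (array([ 156.25535734, -878.0112311 ,  561.93804752]), array([ 0.43208489,  0.74651447, -0.50621515]))
side 500.6526073588358 -0.07837848842152213 (array([715.09581404, 389.43420559, 827.99417993]), array([-0.16356889, -0.60498991, -0.77939311]))
wrist 410.9532387644314 -0.033284893242399985 (array([ 302.5201707 , -522.82824124,  371.52778208]), array([-0.23685389, -0.11595878, -0.964703  ]))
{'time': 0.15, 'joint_pos': array([-7.14125779e+01,  7.50639419e+00,  8.53163309e+01,  1.37185085e-03,
        8.72604742e+01, -4.89388875e+00]), 'qd': array([-0.02241098, -0.13128118, -0.19228958,  0.0753788 ,  0.12664384,
        0.05409802]), 'joint_efforts': array([ 9.43196355e-04, -5.70059144e+01, -5.01161063e+01, -1.36244234e-04,
        9.59613710e-03,  4.92159836e-05]), 'tool_pos': array([ 238.96263878, -549.92631683,  249.45933254]), 'tcp_rot': array([-1.79917221e+02, -8.46297206e-03,  2.34812382e+01]), 'ft_force': array([-0.44726377,  0.3531253 , -0.60854657]), 'wrist_torque': array([ 0.01000543,  0.01203032, -0.01807333]), 'grip_force': 0.0, 'finger_gap': 85.63002990192973}
```

View pics/scene0.png

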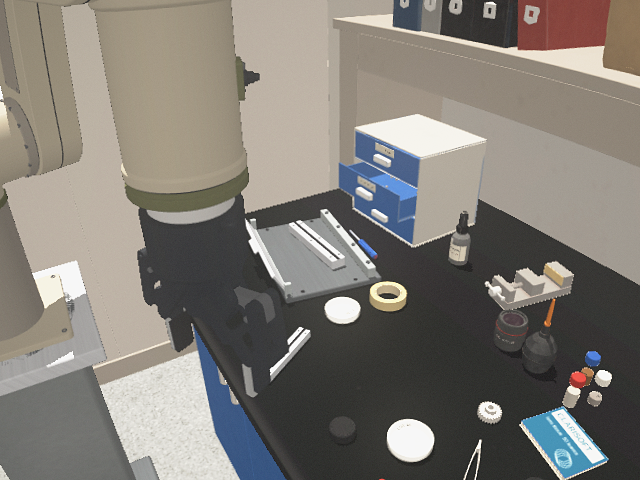

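View pics/side0.png

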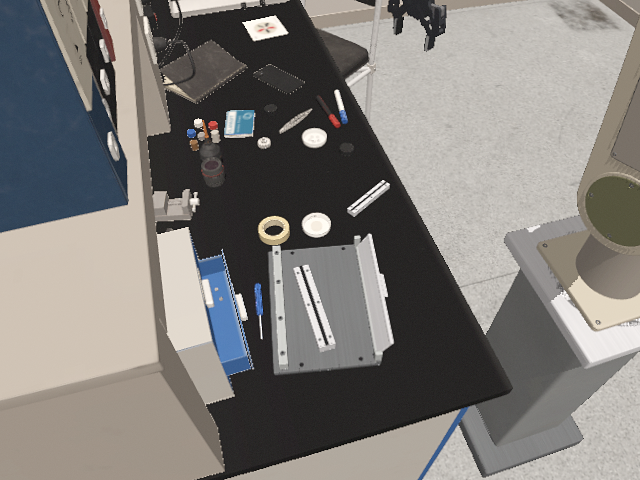

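The side view shows the jig bed around (330,305), the bar at (313,305) on the bed, the rail at (279,305), the keeper at (375,300), the tape at (274,230) and the driver at (259,308).
What could be mistaken for the targets:
- **Bar:** on the bed at (313,305), or the shorter one on the worktop at (369,198). The job's bar is the one on the bed.
- **Dish:** beside the jig at (316,224), or the one farther off at (314,138). The one beside the jig is the one to leave alone.

Next is one close crop to check the choice.

Run:
```python
import cv2
a=cv2.imread('pics/side0.png')[210:390,240:420]
cv2.imwrite('pics/c1.png',cv2.resize(a,(594,594),interpolation=cv2.INTER_CUBIC))
```

```text
(no output)
```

View pics/c1.png

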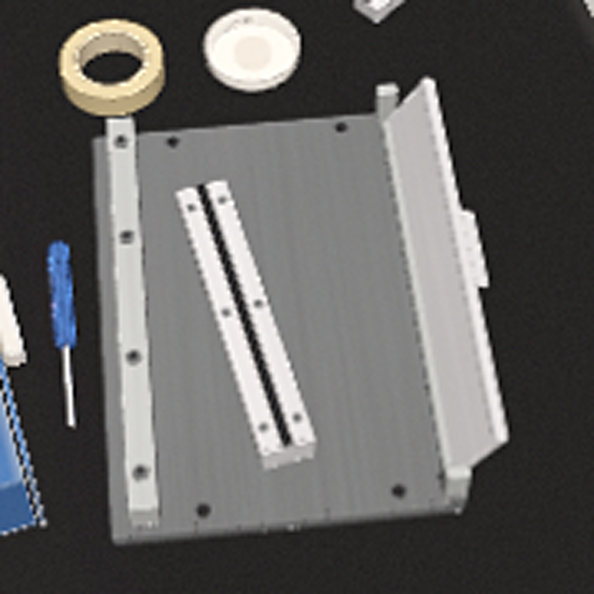

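The crop confirms the choice: the large grooved bar on the bed (crop corners (177,191), (224,181), (315,440), (262,455)), the keeper's upper edge from (430,80) to (507,438) with its tab at about (478,250), and the rail's front top edge from (133,119) to (158,510).

```bash
cat > fit.py <<'E'
from h import *
from scipy.optimize import least_squares
def tf(p,P):
    c,s_=np.cos(p[2]),np.sin(p[2]); P=np.asarray(P,float)
    return np.array([p[0]+c*P[0]-s_*P[1],p[1]+s_*P[0]+c*P[1],P[2]])
E
python3 - <<'E'
from fit import *
s=load('side0'); px=lambda u,v:np.array([u/3.3+240-.35,v/3.3+210-.35])
J=[((58,-130,34),(133,119)),((58,130,34),(158,510)),((74,-130,34),(107,119)),((74,130,34),(130,510)),((85,-135,12),(93,137)),((85,135,12),(114,532)),((-105,135,12),(466,503))]
f=lambda p:np.concatenate([proj(s,tf(p,a))-px(*b) for a,b in J])
g=at(s,*px(290,320),12)
j=least_squares(f,[g[0],g[1],0.],loss='soft_l1');print('jig',j.x,np.round(f(j.x),1).reshape(-1,2).tolist())
B=[((15,-90,32),(177,191)),((-15,-90,32),(224,181)),((15,90,32),(262,455)),((-15,90,32),(315,440))]
f2=lambda p:np.concatenate([proj(s,tf(p,a))-px(*b) for a,b in B])
b=least_squares(f2,[*g[:2],j.x[2]]);print('bar',b.x,np.round(f2(b.x),1).tolist())
q=j.x;c,sn=np.cos(q[2]),np.sin(q[2]);d=b.x[:2]-q[:2]
print('bar in jig',c*d[0]+sn*d[1],-sn*d[0]+c*d[1],b.x[2]-q[2])
def f3(t):
    t=t[0]
    return np.concatenate([proj(s,tf(q,(-99-47*np.sin(t),y,17+47*np.cos(t))))-px(*w) for y,w in [(-122,(430,80)),(122,(507,438))]])
k=least_squares(f3,[.5]);print('keeper',k.x,f3(k.x))
for n,v in [('dish',(252,40)),('tape',(112,60))]: print(n,at(s,*px(*v),17))
s=load('scene0')
for P in [(15,-90,32),(-15,-90,32),(15,90,32)]: print(proj(s,tf(b.x,P)))
for P in [(58,-130,34),(58,130,34),(-105,-135,12)]: print(proj(s,tf(q,P)))
import pickle;pickle.dump((q,b.x,k.x),open('fit.pkl','wb'))
cv2.imwrite('pics/c2.png',cv2.resize(cv2.imread('pics/scene0.png')[190:310,230:390],None,fx=5,fy=5,interpolation=cv2.INTER_CUBIC))
E
```

```text
jig [ 5.95555892e+02 -9.95542578e+01 -1.78441897e-01] [[0.0, -0.8], [0.5, -0.7], [0.0, -0.1], [-0.3, 0.2], [-0.2, -0.4], [-0.6, 2.2], [0.7, 0.2]]
bar [ 6.02168956e+02 -8.69858121e+01  7.60774086e-03] [-0.3, 0.1, 0.2, -0.5, -0.1, 0.1, 0.2, 0.2]
bar in jig 4.2772036141046605 13.542672127723442 0.18604963746612427
keeper [0.55012336] [ 0.23745891 -0.92133548 -0.01719537  0.35259524]
dish [ 539.25751156 -290.64382405   17.        ]
tape [ 630.21888376 -300.12555919   17.        ]
[345.12425528 256.47714778]
[332.05505795 260.94858791]
[300.10149158 219.63309587]
[368.1754625  268.59489416]
[319.77737323 209.68116738]
[285.93941168 298.88789097]
```

View pics/c2.png

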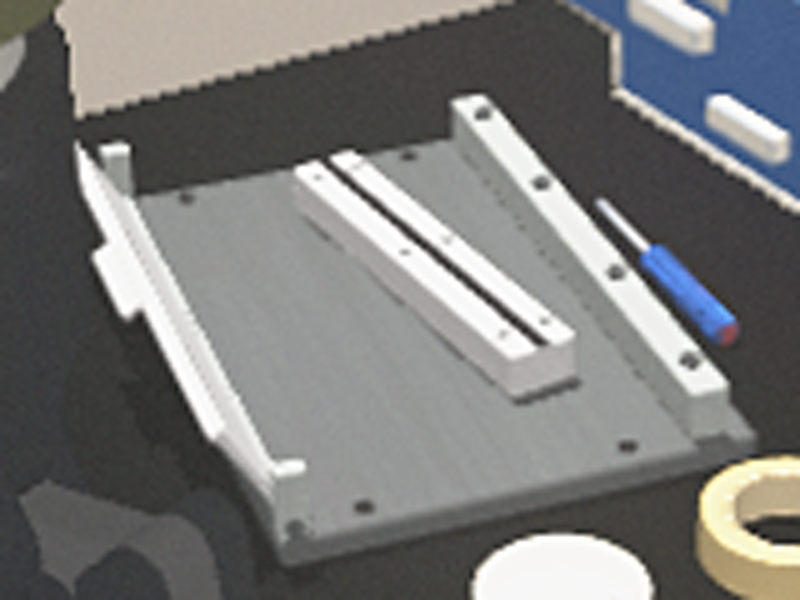

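```bash
cat > go.py <<'E'
# usage: go.py jx jy z : shift in tool axes and turn needed to reach a jig-frame TCP target
from fit import *; import sys
from scipy.spatial.transform import Rotation as Ro
q,b,k=pickle.load(open('fit.pkl','rb'))
st=r.sense(); R=Ro.from_euler('xyz',st['tcp_rot'],degrees=True)
c,s_=np.cos(q[2]),np.sin(q[2])
d=st['tool_pos'][:2]-q[:2]; print('jig-frame TCP',np.round([c*d[0]+s_*d[1],-s_*d[0]+c*d[1],st['tool_pos'][2]],1),'t',st['time'],'F',np.round(Ro.from_euler('z',-q[2]).apply(st['ft_force']),1))
if len(sys.argv)>3:
    T=tf(q,[float(a) for a in sys.argv[1:4]])
    G=Ro.from_euler('xyz',[np.pi,0,q[2]])
    print('shift',np.round(R.inv().apply(T-st['tool_pos']),1),'turn',np.round((R.inv()*G).as_rotvec(degrees=True),2),'world',T)
E
python3 go.py -62 13 130
```

```text
jig-frame TCP [-271.  -506.5  249.5] t 0.15 F [-0.5  0.3 -0.6]
shift [ 462.1 -316.   120. ] turn [-8.000e-02  2.000e-02  3.371e+01] world [536.84781594 -75.75590055 130.        ]
```

>>> servo_tool:
  fingers: [0.085, 0.085, 0.085, 0.085, 0.085, 0.085, 0.085, 0.085, 0.085, 0.085]
  linear:
    - [0.03, -0.02, 0]
    - [0.07, -0.048, 0]
    - [0.11, -0.075, 0]
    - [0.15, -0.103, 0]
    - [0.19, -0.13, 0]
    - [0.23, -0.157, 0.01]
    - [0.27, -0.185, 0.02]
    - [0.31, -0.212, 0.04]
    - [0.35, -0.24, 0.06]
    - [0.38, -0.26, 0.08]
  rotation:
    - [0, 0, 3]
    - [0, 0, 7]
    - [0, 0, 11]
    - [0, 0, 15]
    - [0, 0, 19]
    - [0, 0, 23]
    - [0, 0, 27]
    - [0, 0, 30]
    - [0, 0, 32]
    - [0, 0, 33.7]

```text
time: 1.15
tool_pos: [485.0, -158.4, 170.0]
tcp_rot: [180.0, -0.1, -10.3]
ft_force: [0.1, -0.8, 0.1]
finger_gap: 84.9
grip_force: 0.0
```

```bash
python3 go.py -62 13 100
```

```text
jig-frame TCP [-98.3 -77.5 170. ] t 1.15 F [ 0.2 -0.7  0.1]
shift [ 36.2 -90.5  70. ] turn [ 0.   -0.07 -0.05] world [536.84781594 -75.75590055 100.        ]
```

>>> servo_tool:
  fingers: [0.085, 0.085, 0.085, 0.085, 0.085, 0.085]
  linear:
    - [0.012, -0.03, 0.015]
    - [0.024, -0.06, 0.03]
    - [0.036, -0.09, 0.05]
    - [0.036, -0.0905, 0.07]
    - [0.036, -0.0905, 0.07]
    - [0.036, -0.0905, 0.07]
  rotation:
    - [0, 0, 0]
    - [0, 0, 0]
    - [0, 0, 0]
    - [0, 0, 0]
    - [0, 0, 0]
    - [0, 0, 0]

```text
time: 1.75
tool_pos: [534.9, -77.8, 100.0]
tcp_rot: [180.0, 0.1, -10.2]
ft_force: [-0.1, 0.5, 0.6]
finger_gap: 85.0
grip_force: 0.0
```

```bash
python3 go.py -62 13 38
python3 - <<'E'
from h import *
snap('wrist','wrist1')
E
```

```text
jig-frame TCP [-63.6  10.6 100. ] t 1.75 F [-0.2  0.5  0.6]
shift [ 1.7 -2.4 62. ] turn [0.01 0.1  0.01] world [536.84781594 -75.75590055  38.        ]
```

View pics/wrist1.png

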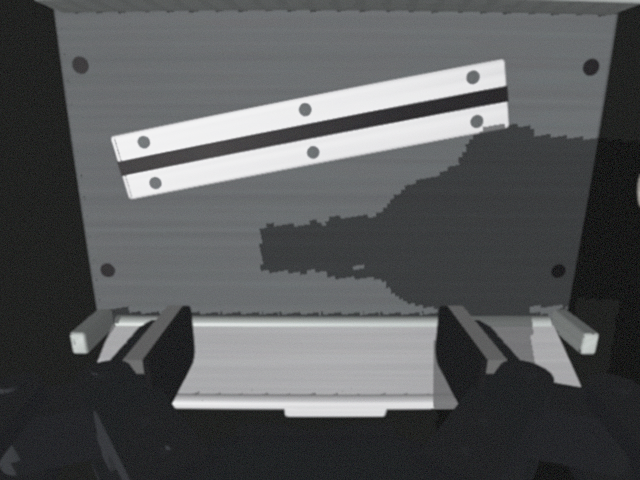

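The wrist view shows the bar (112,137)–(508,127) ahead of the open fingers (tips near (190,308) and (440,308)), with the keeper and its tab (335,412) behind. I'll work out how deep the fingertips reach and check the fit.

Run:
```python
from fit import *
s=load('wrist1'); q,b,k=pickle.load(open('fit.pkl','rb'))
for z in (70,80,85,90,95):
    A,B=at(s,190,308,z),at(s,440,308,z); print(z,np.linalg.norm(A-B))
for P,o in zip([(15,90,32),(15,-90,32),(-15,90,32)],[(112,137),(503,60),(132,198)]): print(proj(s,tf(b,P)),o)
for P,o in zip([(58,130,12),(58,-130,12),(85,0,12)],[(55,12),(618,14),(0,0)]): print(proj(s,tf(q,P)),o)
```

```text
70 101.01863535224847
80 94.37694564288458
85 91.05610078820263
90 87.7352559335207
95 84.41441107883875
[107.26479591 136.07550519] (112, 137)
[506.77171329  56.61840423] (503, 60)
[126.97491578 200.45963661] (132, 198)
[60.7505058  14.21744148] (55, 12)
[612.98426939  15.250125  ] (618, 14)
[338.88173899 -54.4669527 ] (0, 0)
```

>>> servo_tool:
  fingers: [0.085, 0.085, 0.085, 0.085, 0.085]
  linear:
    - [0.002, -0.002, 0.02]
    - [0.002, -0.002, 0.04]
    - [0.002, -0.002, 0.062]
    - [0.002, -0.002, 0.062]
    - [0.002, -0.002, 0.062]
  rotation:
    - [0, 0, 0]
    - [0, 0, 0]
    - [0, 0, 0]
    - [0, 0, 0]
    - [0, 0, 0]

```text
time: 2.3
tool_pos: [538.2, -76.8, 39.5]
tcp_rot: [180.0, -0.0, -10.3]
ft_force: [-0.3, 0.4, 0.9]
finger_gap: 84.8
grip_force: 0.0
```

Open, the fingertips reach only about 6 mm past the TCP, so I'll go lower.

>>> servo_tool:
  fingers: [0.085, 0.085, 0.085, 0.085]
  linear:
    - [0, 0, 0.007]
    - [0, 0, 0.013]
    - [0, 0, 0.013]
    - [0, 0, 0.013]
  rotation:
    - [0, 0, 0]
    - [0, 0, 0]
    - [0, 0, 0]
    - [0, 0, 0]

```text
time: 2.7
tool_pos: [537.8, -76.2, 25.4]
tcp_rot: [180.0, 0.0, -10.2]
ft_force: [-0.0, 0.1, 0.6]
finger_gap: 84.9
grip_force: 0.0
```

>>> servo_tool:
  fingers: [0.085, 0.085, 0.085, 0.085, 0.085, 0.085, 0.085, 0.085, 0.085, 0.085]
  linear:
    - [0.008, 0, 0]
    - [0.016, 0, 0]
    - [0.023, 0, 0]
    - [0.03, 0, 0]
    - [0.037, 0, 0]
    - [0.044, 0, 0]
    - [0.05, 0, 0]
    - [0.056, 0, 0]
    - [0.06, 0, 0]
    - [0.064, 0, 0]
  rotation:
    - [0, 0, 0]
    - [0, 0, 0]
    - [0, 0, 0]
    - [0, 0, 0]
    - [0, 0, 0]
    - [0, 0, 0]
    - [0, 0, 0]
    - [0, 0, 0]
    - [0, 0, 0]
    - [0, 0, 0]

```text
time: 3.7
tool_pos: [601.0, -87.6, 25.2]
tcp_rot: [180.0, 0.0, -10.2]
ft_force: [-1.1, 1.0, 0.6]
finger_gap: 85.3
grip_force: 0.9
```

```bash
python3 go.py 17 13 25
python3 - <<'E'
from h import *
snap('wrist','wrist2')
E
```

```text
jig-frame TCP [ 3.2 12.7 25.2] t 3.7 F [-1.3  0.8  0.6]
shift [13.8 -0.3  0.2] turn [ 0.    0.02 -0.  ] world [614.5934101  -89.77811824  25.        ]
```

View pics/wrist2.png

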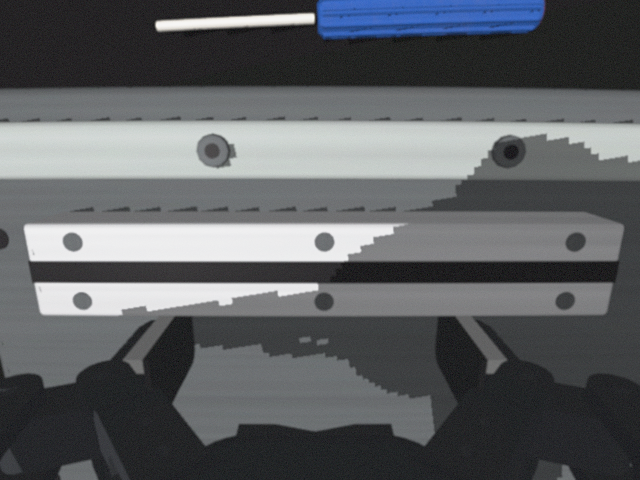

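The bar (rows 225–315) now sits square on both fingers and parallel to the rail (edge at row 180), with a gap of about 14 mm. I'll push on slowly.

>>> servo_tool:
  fingers: [0.085, 0.085, 0.085, 0.085, 0.085, 0.085]
  linear:
    - [0.003, 0, 0]
    - [0.006, 0, 0]
    - [0.009, 0, 0]
    - [0.011, 0, 0]
    - [0.013, 0, 0]
    - [0.013, 0, 0]
  rotation:
    - [0, 0, 0]
    - [0, 0, 0]
    - [0, 0, 0]
    - [0, 0, 0]
    - [0, 0, 0]
    - [0, 0, 0]

```text
time: 4.35
tool_pos: [613.7, -89.8, 25.2]
tcp_rot: [-180.0, 0.0, -10.2]
ft_force: [-0.6, 1.3, 0.4]
finger_gap: 85.1
grip_force: 0.6
```

>>> servo_tool:
  fingers: [0.085, 0.085, 0.085]
  linear:
    - [0.001, 0, 0]
    - [0.002, 0, 0]
    - [0.002, 0, 0]
  rotation:
    - [0, 0, 0]
    - [0, 0, 0]
    - [0, 0, 0]

```text
time: 4.65
tool_pos: [613.9, -89.8, 25.1]
tcp_rot: [180.0, 0.2, -10.2]
ft_force: [-11.0, 2.5, 6.8]
finger_gap: 85.3
grip_force: 5.6
```

>>> servo_tool:
  fingers: [0.085, 0.085, 0.085]
  linear:
    - [0.001, 0, 0]
    - [0.001, 0, 0]
    - [0.001, 0, 0]
  rotation:
    - [0, 0, 0]
    - [0, 0, 0]
    - [0, 0, 0]

```text
time: 4.95
tool_pos: [613.9, -89.9, 25.0]
tcp_rot: [180.0, 0.3, -10.2]
ft_force: [-15.9, 3.1, 11.9]
finger_gap: 85.2
grip_force: 8.3
```

>>> servo_tool:
  fingers: [0.085, 0.085, 0.085, 0.085, 0.085, 0.085]
  linear:
    - [-0.003, 0, 0]
    - [-0.008, 0, 0]
    - [-0.018, 0, 0]
    - [-0.03, 0, -0.01]
    - [-0.035, 0, -0.03]
    - [-0.035, 0, -0.03]
  rotation:
    - [0, 0, 0]
    - [0, 0, 0]
    - [0, 0, 0]
    - [0, 0, 0]
    - [0, 0, 0]
    - [0, 0, 0]

```text
time: 5.55
tool_pos: [583.8, -84.5, 58.1]
tcp_rot: [180.0, -0.3, -10.2]
ft_force: [1.0, 1.0, 0.5]
finger_gap: 84.7
grip_force: 0.0
```

```bash
python3 go.py -62 0 150
python3 - <<'E'
from h import *
snap('wrist','wrist3')
E
```

```text
jig-frame TCP [-14.2  12.7  58.1] t 5.55 F [0.8 1.2 0.5]
shift [-47.3  12.7 -92.1] turn [ 0.02 -0.29  0.01] world [534.5403624  -88.54947933 150.        ]
```

View pics/wrist3.png

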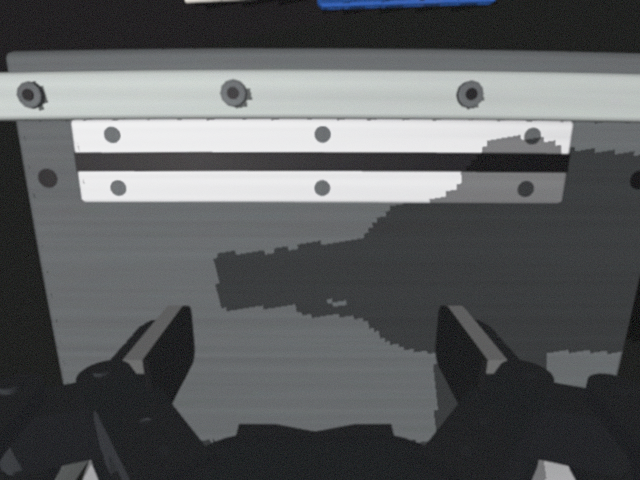

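The bar's top edge meets the rail along its whole length (rows about 121 at x=72 and 123 at x=572). Next is the keeper: up, back over it, then down in front with the fingers either side of the tab.

>>> servo_tool:
  fingers: [0.085, 0.085, 0.085, 0.085, 0.085, 0.085, 0.085, 0.085, 0.085]
  linear:
    - [0, 0.003, -0.03]
    - [-0.01, 0.006, -0.06]
    - [-0.035, 0.01, -0.07]
    - [-0.07, 0.0127, -0.07]
    - [-0.105, 0.0127, -0.07]
    - [-0.14, 0.0127, -0.07]
    - [-0.16, 0.0127, -0.07]
    - [-0.16, 0.0127, -0.07]
    - [-0.16, 0.0127, -0.07]
  rotation:
    - [0, 0, 0]
    - [0, 0, 0]
    - [0, 0, 0]
    - [0, 0, 0]
    - [0, 0, 0]
    - [0, 0, 0]
    - [0, 0, 0]
    - [0, 0, 0]
    - [0, 0, 0]

```text
time: 6.5
tool_pos: [423.1, -68.4, 125.3]
tcp_rot: [180.0, -0.1, -10.2]
ft_force: [0.0, 0.5, -0.0]
finger_gap: 84.7
grip_force: 0.0
```

```bash
python3 go.py -172 0 42
```

```text
jig-frame TCP [-175.2    0.   125.3] t 6.5 F [-0.1  0.5 -0. ]
shift [ 3.1 -0.  83.3] turn [ 0.   -0.08 -0.01] world [426.28700344 -69.02487241  42.        ]
```

>>> servo_tool:
  fingers: [0.085, 0.085, 0.085, 0.085, 0.085, 0.085]
  linear:
    - [0, 0, 0.025]
    - [0, 0, 0.05]
    - [0, 0, 0.075]
    - [0, 0, 0.083]
    - [0, 0, 0.083]
    - [0, 0, 0.083]
  rotation:
    - [0, 0, 0]
    - [0, 0, 0]
    - [0, 0, 0]
    - [0, 0, 0]
    - [0, 0, 0]
    - [0, 0, 0]

```text
time: 7.1
tool_pos: [423.4, -68.5, 43.1]
tcp_rot: [180.0, -0.0, -10.2]
ft_force: [-0.5, -0.0, -0.1]
finger_gap: 85.0
grip_force: 0.0
```

>>> servo_tool:
  fingers: [0.085, 0.085, 0.085, 0.085, 0.085, 0.085, 0.085, 0.085, 0.085, 0.085]
  linear:
    - [0.01, 0, 0]
    - [0.02, 0, 0]
    - [0.03, 0, 0]
    - [0.036, 0, 0]
    - [0.041, 0, 0]
    - [0.045, 0, 0]
    - [0.049, 0, 0]
    - [0.053, 0, 0]
    - [0.056, 0, 0]
    - [0.056, 0, 0]
  rotation:
    - [0, 0, 0]
    - [0, 0, 0]
    - [0, 0, 0]
    - [0, 0, 0]
    - [0, 0, 0]
    - [0, 0, 0]
    - [0, 0, 0]
    - [0, 0, 0]
    - [0, 0, 0]
    - [0, 0, 0]

```text
time: 8.1
tool_pos: [478.1, -78.3, 42.4]
tcp_rot: [-180.0, -0.0, -10.2]
ft_force: [-0.6, 0.3, 0.4]
finger_gap: 85.5
grip_force: 0.0
```

```bash
python3 go.py -113 0 42
```

```text
jig-frame TCP [-1.194e+02  1.000e-01  4.240e+01] t 8.1 F [-0.6  0.2  0.4]
shift [6.4 0.1 0.4] turn [-0.   -0.05  0.  ] world [484.3501687  -79.49716158  42.        ]
```

>>> servo_tool:
  fingers: [0.085, 0.085, 0.085, 0.085, 0.085]
  linear:
    - [0.0015, 0, 0]
    - [0.003, 0, 0]
    - [0.0045, 0, 0]
    - [0.006, 0, 0]
    - [0.007, 0, 0]
  rotation:
    - [0, 0, 0]
    - [0, 0, 0]
    - [0, 0, 0]
    - [0, 0, 0]
    - [0, 0, 0]

```text
time: 8.6
tool_pos: [483.2, -79.2, 42.0]
tcp_rot: [180.0, 0.2, -10.2]
ft_force: [-11.9, 2.1, 10.6]
finger_gap: 85.2
grip_force: 6.2
```

>>> servo_tool:
  fingers: [0.085, 0.085]
  linear:
    - [0.001, 0, 0]
    - [0.001, 0, 0]
  rotation:
    - [0, 0, 0]
    - [0, 0, 0]

```text
time: 8.8
tool_pos: [483.2, -79.2, 41.8]
tcp_rot: [180.0, 0.3, -10.2]
ft_force: [-14.0, 2.4, 10.9]
finger_gap: 85.1
grip_force: 7.0
```

```bash
python3 go.py
python3 - <<'E'
from h import *
snap('wrist','wrist4');snap('side','side4')
import cv2
a=cv2.imread('pics/side4.png')[210:390,240:420]
b=cv2.imread('pics/wrist4.png')
cv2.imwrite('pics/c4.png',np.hstack([cv2.resize(a,(400,400),interpolation=cv2.INTER_CUBIC),cv2.resize(b[160:480,160:480],(400,400))]))
E
```

```text
jig-frame TCP [-1.142e+02  1.000e-01  4.180e+01] t 8.8 F [-14.2  -0.1  10.9]
```

View pics/c4.png

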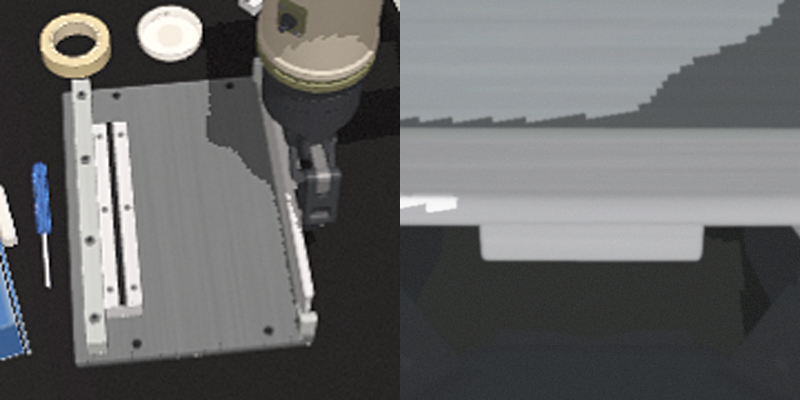

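The keeper is at its stop: the force jumped to 14 N with no further travel. I'll back straight off and check.

>>> servo_tool:
  fingers: [0.085, 0.085, 0.085, 0.085, 0.085, 0.085, 0.085, 0.085]
  linear:
    - [-0.003, 0, 0]
    - [-0.01, 0, 0]
    - [-0.025, 0, 0]
    - [-0.045, 0, 0]
    - [-0.05, 0, -0.03]
    - [-0.05, 0, -0.07]
    - [-0.05, 0, -0.11]
    - [-0.05, 0, -0.11]
  rotation:
    - [0, 0, 0]
    - [0, 0, 0]
    - [0, 0, 0]
    - [0, 0, 0]
    - [0, 0, 0]
    - [0, 0, 0]
    - [0, 0, 0]
    - [0, 0, 0]

```text
time: 9.7
tool_pos: [439.9, -71.8, 158.8]
tcp_rot: [179.9, -0.7, -10.2]
ft_force: [0.1, -0.1, 0.9]
finger_gap: 85.4
grip_force: 0.0
```

Run:
```python
from fit import *
q,b,k=pickle.load(open('fit.pkl','rb'))
s=snap('side','side5')
a=cv2.resize(cv2.imread('pics/side5.png')[210:390,240:420],(594,594),interpolation=cv2.INTER_CUBIC)
cv2.imwrite('pics/c5.png',a)
for t in (0,.1):
  for y in (-122,122):
    p=proj(s,tf(q,(-99-47*np.sin(t),y,17+47*np.cos(t)))); print(t,y,(p-[239.65,209.65])*3.3)
```

```text
0 -122 [391.12827083  73.09058426]
0 122 [461.11176023 437.74211705]
0.1 -122 [398.83800684  72.67490635]
0.1 122 [470.11226919 437.03499289]
```

View pics/c5.png

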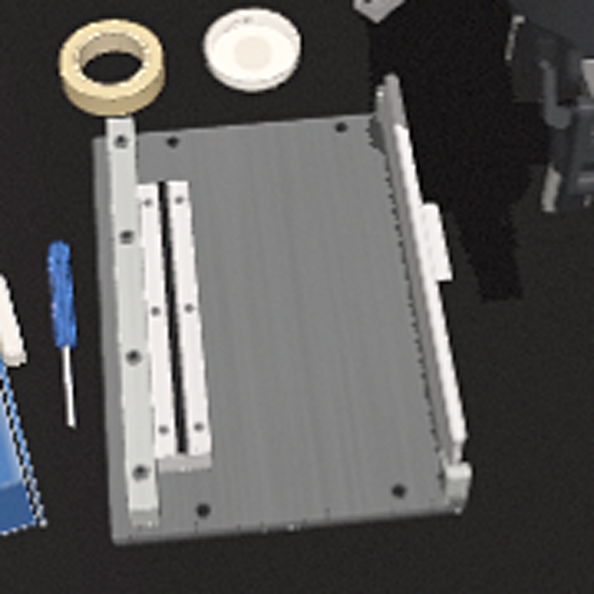

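The keeper's edge runs from (391,75) to (459,440), matching the upright prediction. The bar is flush against the rail, and the dish, tape and driver are where they were. Handing in.

```bash
python3 -c "
from bench import r
print(r.hand_in())"
```

```text
the job is handed in; nothing more can be done
None
```

The job is handed in: the bar lies flush against the rail along its whole length, the keeper stands upright at its stop, and the dish, tape and screwdriver were not moved; it took about 10 of the 48 s allowed.

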